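# Hook the shelf bracket into the slotted upright and press it down to lock

### The arm

A 7-joint arm with a two-finger parallel gripper is mounted at the origin on the work surface. World frame = base frame: x ahead of the robot, y to its left, z up, the work surface at z = 0. Lengths are in m, angles in rad, forces in N, time in s.
With the tool pointing down it reaches from about 0.425 to 0.825 m from the base axis. Payload 3.6 kg.
Tool frame: the origin (TCP) lies between the finger pads; the fingertips stand 25 mm ahead of it and the grasp point (between the pads) lies 6 mm ahead of it; x points along the fingers, y is the direction in which the jaws open and shut, and the axes are right-handed (so a half turn about x gives the same grasp; the last joint's range is limited). The gripper opens to 93 mm and grips with 3 to 60 N. Pads are 15 mm wide; open, the fingers measure 128 mm over their backs; the gripper's body (75 mm by 188 mm) begins 65 mm behind the grasp point.
Start: joints at [1.315, 0.615, -0.013, 1.423, 0.008, 1.103, -0.04], TCP at [0.148, -0.633, 0.244] pointing down, gripper open.
Joint ranges: [-3.12, 3.12], [-0.3, 2.06], [-1.34, 1.32], [0.26, 2.42], [-1.36, 4.5], [0.01, 1.98], [-2.84, 2.84]. Speed limits (rad/s): [2.79, 2.79, 3.14, 3.14, 3.14, 3.14, 3.14].

### API

Orientations are given as a unit quaternion [x, y, z, w].
In Python, from cell import r gives the robot as it stands. The module is installed in compiled form; this text tells all that it offers.
- The arm moves only by the tool move_arm, never from a script. Its argument "deltas" is a list of rows, each an object with "translation": the shift along the tool's x, y, z in mm, a list of three; "twist": the turn, a rotation vector about the tool's x, y, z in rad, a list of three; "gripper": the opening, from -1 (shut) to 1 (fully open). In form: [{"translation": [dx, dy, dz], "twist": [ax, ay, az], "gripper": gripper}, ...]. A call has 1 to 12 rows; each row shifts and turns the commanded pose from where the row before left it, along the tool's axes as they then stand; what a row does not reach is not made up. A row lasts 1/10 s, in which the tool goes at most 50 mm and 8.59 degrees, less where a joint would pass 70% of its speed; a pose out of reach is approached as far as the arm can. A call with a gripper value outside its range is refused whole. The fingers move at their own pace and stop on an object; "newtons" is the grip in N (left out, the last holds). Time passes only in rows, so rows that do not move let the fingers close. It gives the time, the measured TCP pose, the force and the opening at its end, in the units of the state.
- r.state(): the state, without advancing time (a new reading comes with each control period).
- r.grab_frame(name): name is "scene" or "top" or "wrist"; returns a dict with "pixels" (480x640x3 uint8, red, green, blue), "fx", "fy", "cx", "cy" (pixels), "k1" (the pictures are not rectified: a ray, as slopes to the right and down, at radius r is drawn at 1 + k1 r^2 times it, then the intrinsics apply), "world_to_cam" (4x4, takes a point from world to camera coordinates). Camera axes: x right, y up, looking along -z (the intrinsics and any distortion apply to the point x, -y, -z); pixel columns grow to the right and rows downward; lengths in m; the calibration is good to about 2 mm. A picture is of the moment at which its call begins. There is no depth.
- r.sign_off(): hands the job in, once; it reports no verdict.
The state is a dict: "clock": time; "q": joint angles; "joint_velocities": joint speeds; "joint_efforts": joint torques, N m; "eef_pos": TCP position; "eef_rot": TCP orientation; "force": force on the tool from outside, world axes, zero at the start; "torque": the same for the moment, N m; "finger_gap": finger opening in m.
Only numpy, scipy, OpenCV 4.12 (cv2) and the standard library are available. Lean on these libraries where they do the work, as an engineer would, in place of code of your own. Each camera call takes 0.05 s, during which the arm holds its last target.

### The job

Hang the hooked shelf bracket on the slotted steel upright: push both hooks into the two slots, then press the bracket down without forcing it until it sits fully home on the lug and the spring catch has snapped out again in the bracket's window, and let go. Leave the plain bracket and the other things on the desk where they are.

Things in the scene. Friction and masses are not known exactly. Their poses are not given: they have to be found in the camera images.
- bracket: Hooked shelf bracket, bare steel, 0.2-0.3 kg, standing upright on its shelf. Origin: bottom middle of its back plate's rear face; +x = out of that face, the way the hooks point; z up. In mm: back plate x -6..0, y -20..20, z 0..90, with a catch window y -9..9, z 4..14. Shelf x -110..-6, y -25..25, z 0..5. Rib to grip: x -100..-6, y -6..6 (12 thick), z 5..62.
- bracket_grip (a point): Middle of the bracket's rib, a good place to grip it across the 12 mm: 62 mm in front of the rear face, 46 mm above the bracket's underside, 16 mm below the rib's top.
- bracket_pad (a point): Middle of the top of the bracket's thumb pad (28 by 40 mm, crowns the back plate), the place to press: 14 mm in front of the rear face, 90 mm above the underside.
- bracket_hook (a point): Tip of the lower hook: 14 mm behind the rear face, 3 mm above the bracket's underside. Two hooks, 8 mm thick in y, the upper 46 mm above the lower. Lower one in the bracket's frame, mm: shank x 0..14, z 30..38; lip x 6.5..14 hanging down from it to z 3.
- upright: Slotted upright: fixed bare steel channel 50 mm wide, 200 mm high, on a grey base plate 130 by 200 by 8 mm. Origin: on the table, in the plane of the slotted face, middle of its width; the slotted face looks to its own -x; z up. Front plate 5 mm thick (x 0..5), hollow behind. A bracket hung right has the same axis directions, rear face against the slotted face, bottom edge on the lug.
- upright_slot (a point): Middle of the lower slot in the plane of the face, 124.5 mm above the table. Two slots one above the other, 11.5 mm wide, z 103..146 and 149..192 mm above the table. The hooks go straight in along the upright's +x with the bracket's underside 22 to 25 mm (best 23) above the nominal lug height; let down then, the back plate rests on the sloped catch and the hooks hold it.
- upright_home (a point): Point on the slotted face, middle of its width, 80 mm above the table, with the upright's axes: nominal height of the top of the dark lug (36 mm wide, sticking 8 mm out) that carries the back plate. Lug and catch together have been screwed up or down by up to 6 mm, which no reading shows: feel for it. The hung bracket's origin comes here, but for that height.
- latch (a joint): Spring catch above the lug, 14 mm wide. 0 = sticks out 3.6 mm, 0.0036 = pushed in level with the face. The back plate's bottom edge, pressed down, pushes its slope in (12.5 to 6 mm above the lug; takes some 7 to 15 N, more than the bracket's weight). With the bracket within 1.5 mm of the lug it snaps out into the window and locks. Over 35 N between bracket and upright is forcing it.
- plain_bracket: Bystander: plain angle bracket of the same steel, shelf and rib, 110 mm long, 50 mm wide, back plate 65 mm high, no hooks, no window and no thumb pad. Origin: bottom middle of its rear face, shelf to its -x.
- solvent: Bystander: white plastic bottle, 50 mm across, 100 mm high; origin under its middle.
- tin: Bystander: aluminium tin, 60 mm across, 30 mm high; origin under its middle.
- screwdriver: Bystander: screwdriver lying on the desk; origin under its middle.
- cutters: Bystander: cutters with green grips lying on the desk, 150 mm long, 70 mm wide; origin at the pivot's underside.
Things that resemble listed ones, but are neither listed nor needed, are in the scene too. What is shaped like the bracket but purple or red is not meant.

How it is judged:
On the way, in this order (a step that is already met when the one before it is completed fails the run):
1. both hooks are in the slots, the bracket still standing high, not yet locked (x of bracket in the frame of upright_home between -0.005 and 0.004 m and y of bracket in the frame of upright_home between -0.004 and 0.004 m and angle between the z axis of bracket and the z axis of upright_home, either way round below 0.08 rad and angle between the x axis of bracket and the x axis of upright_home, either way round below 0.12 rad and z of bracket in the frame of upright_home between 0.012 and 0.028 m), for 0.1 s.
2. the bracket, hooked in, is pressed down on the catch and pushes it in by 1.5 mm or more (x of bracket in the frame of upright_home between -0.005 and 0.004 m and y of bracket in the frame of upright_home between -0.004 and 0.004 m and angle between the z axis of bracket and the z axis of upright_home, either way round below 0.08 rad and angle between the x axis of bracket and the x axis of upright_home, either way round below 0.12 rad and value of joint latch above 0.0015 m).
At the end, for the whole second after the job is handed in: The bracket hangs by both hooks: origin within 4 mm (in depth -5 to 4 mm) of upright_home, -9 to 8 mm from it in height, upright to 0.08 rad, square to 0.12 rad, the catch out in its window (joint latch below 0.8 mm), let go and at rest (x of bracket in the frame of upright_home between -0.005 and 0.004 m and y of bracket in the frame of upright_home between -0.004 and 0.004 m and angle between the z axis of bracket and the z axis of upright_home, either way round below 0.08 rad and angle between the x axis of bracket and the x axis of upright_home, either way round below 0.12 rad and z of bracket in the frame of upright_home between -0.009 and 0.008 m and value of joint latch below 0.0008 m and linear speed of bracket below 0.02 m/s); the robot touches nothing.
It fails at once if the bracket is forced against the upright with more than 35 N (contact force between bracket and upright above 35 N).
It fails at once if a bystander (plain bracket, bottle, tin, screwdriver, cutters) is moved by more than 30 mm (distance of any of plain_bracket, solvent, tin, screwdriver, cutters from where it was at the start of the episode above 0.03 m).
It also fails if it takes over 54 s, if anything falls off the work surface, if the arm or the gripper's body presses on something with over 40 N, if the wrist force passes 120 N, or if a joint passes its speed limit or range.

## Working session

There is one attempt and no reset: what is moved stays moved. The work goes in short steps, Python scripts to look and compute and a tool call to move; the robot and the scene stay as the last step left them, time stands still between calls to the robot, and variables do not carry over. Pictures are saved under pics/ and viewed, and the job is handed in when it is done.

Besides the shell and the picture viewer there is one more tool, called after "Call:" by a JSON object that holds its "fn" and its "kwargs", one argument or row to a line. move_arm: Moves the arm, as the interface text tells. Its arguments: {"type":"object","properties":{"deltas":{"type":"array","items":{"type":"object","properties":{"translation":{"type":"array","items":{"type":"number"}},"twist":{"type":"array","items":{"type":"number"}},"gripper":{"type":"number"}}}},"newtons":{"type":"number"}},"required":["deltas"]}

```bash
mkdir -p pics; cat > h.py <<'E'
import numpy as np, cv2
from cell import r
def snap(name,out):
    f=r.grab_frame(name); cv2.imwrite('pics/'+out,f['pixels'][:,:,::-1]); 
    np.savez('pics/'+out+'.npz',**{k:f[k] for k in f}); return f
def load(out): return dict(np.load('pics/'+out+'.npz'))
def ray(f,u,v):
    x=(u-f['cx'])/f['fx'];y=(v-f['cy'])/f['fy']
    rd=np.hypot(x,y); s=rd
    for _ in range(20): s=rd/(1+f['k1']*s*s)
    k=s/rd if rd>0 else 1
    d=np.array([x*k,-y*k,-1.]); M=f['world_to_cam']; R=M[:3,:3]; t=M[:3,3]
    return -R.T@t, R.T@d
def onz(f,u,v,z):
    o,d=ray(f,u,v); return o+d*(z-o[2])/d[2]
def tri(f1,p1,f2,p2):
    o1,d1=ray(f1,*p1);o2,d2=ray(f2,*p2);d1/=np.linalg.norm(d1);d2/=np.linalg.norm(d2)
    A=np.stack([d1,-d2],1);s=np.linalg.lstsq(A,o2-o1,rcond=None)[0]
    a=o1+s[0]*d1;b=o2+s[1]*d2;return (a+b)/2,np.linalg.norm(a-b)
def proj(f,P):
    M=f['world_to_cam'];c=M[:3,:3]@np.asarray(P,float)+M[:3,3];x=c[0]/-c[2];y=-c[1]/-c[2]
    k=1+f['k1']*(x*x+y*y);return np.array([f['cx']+f['fx']*x*k,f['cy']+f['fy']*y*k])
E
python3 - <<'E'
from h import *
for n in('scene','top','wrist'):
    f=snap(n,n+'0.png'); M=f['world_to_cam'];print(n,f['fx'],f['k1'],-M[:3,:3].T@M[:3,3])
print(r.state())
E
```

```text
scene 471.89031565252276 -0.006870167105702028 [ 0.98409884 -0.17509704  0.8900251 ]
top 469.38477528347033 0.04240446249710024 [0.4480482  0.12408315 0.93256781]
wrist 362.3091250548067 0.0046980906895149645 [ 0.23079575 -0.61293703  0.38405855]
{'clock': 0.15, 'q': array([ 1.31447385,  0.61571355, -0.0125833 ,  1.42449308,  0.00809712,
        1.10340363, -0.04038478]), 'joint_velocities': array([ 0.00036815, -0.00395689,  0.00129002, -0.00513581, -0.00135791,
       -0.000918  ,  0.00090664]), 'joint_efforts': array([ 3.72563563e-04, -4.59348536e+01,  2.09718947e-01, -1.65943605e+01,
       -6.09705504e-02,  1.80739939e-02,  1.46882867e-04]), 'eef_pos': array([ 0.14794791, -0.63238077,  0.24274914]), 'eef_rot': array([-0.70234941, -0.08178304,  0.70253259, -0.08040397]), 'force': array([-0.30409743,  0.02434166, -0.3179942 ]), 'torque': array([-0.00565369, -0.03456011, -0.03392051]), 'finger_gap': 0.09324512690018148}
```

View pics/scene0.png

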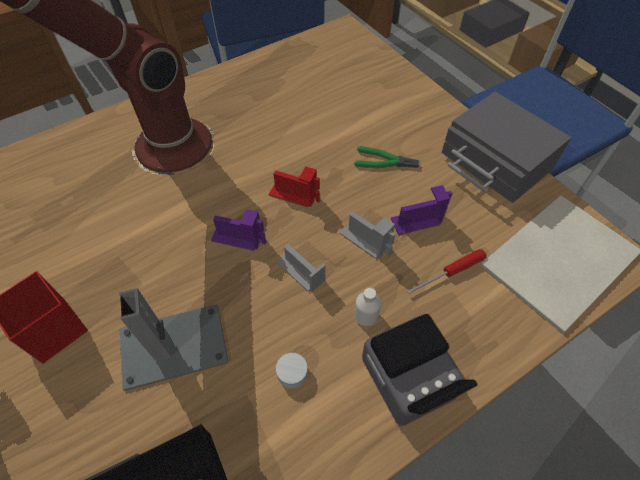

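View pics/top0.png

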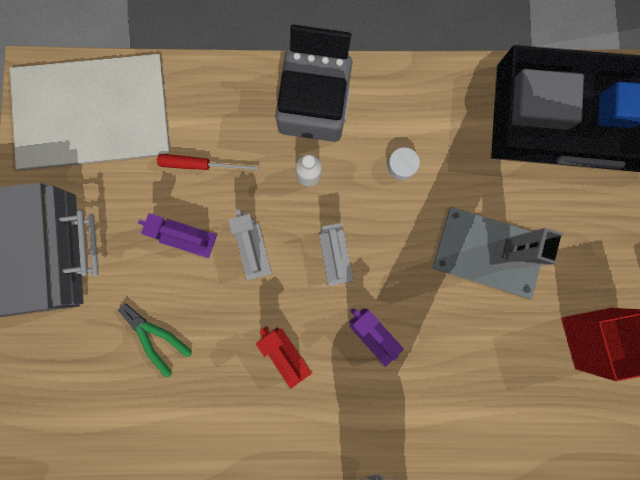

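View pics/wrist0.png

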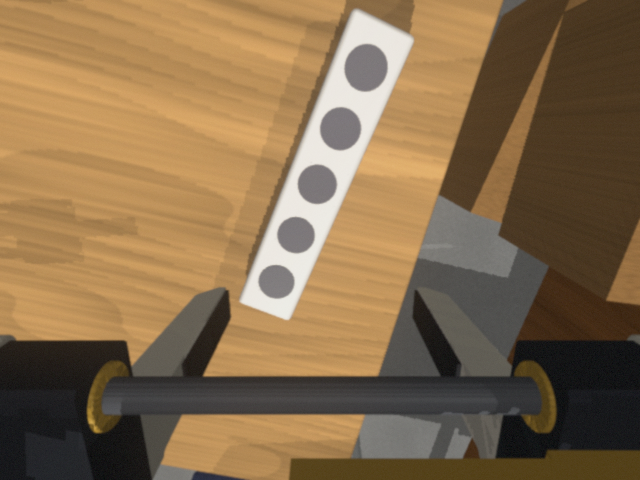

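```bash
python3 - <<'E'
from h import *
t=load('top0.png');s=load('scene0.png')
for p in [(0,0),(640,0),(320,240),(0,480)]: print(p,onz(t,*p,0))
a=cv2.imread('pics/top0.png')[190:300,200:380];b=cv2.imread('pics/scene0.png')[200:300,260:440]
c=cv2.imread('pics/top0.png')[195:305,425:575];d=cv2.imread('pics/scene0.png')[275:395,105:240]
cv2.imwrite('pics/c1.png',np.vstack([cv2.resize(a,(540,290),interpolation=2),cv2.resize(b,(540,300),interpolation=2)]))
cv2.imwrite('pics/c2.png',np.hstack([cv2.resize(c,(450,330)),cv2.resize(d,(340,330))]))
cv2.imwrite('pics/c1.png',np.vstack([cv2.resize(a,None,fx=3,fy=3,interpolation=2)[:300],cv2.resize(b,None,fx=3,fy=3,interpolation=2)]))
cv2.imwrite('pics/c2.png',cv2.resize(c,None,fx=5,fy=5,interpolation=2))
cv2.imwrite('pics/c3.png',cv2.resize(d,None,fx=5,fy=5,interpolation=2))
E
```

```text
(0, 0) [1.04525554 0.76250831 0.        ]
(640, 0) [ 1.0562045  -0.56255237  0.        ]
(320, 240) [0.55058796 0.10506186 0.        ]
(0, 480) [0.11091459 0.6868869  0.        ]
```

View pics/c1.png

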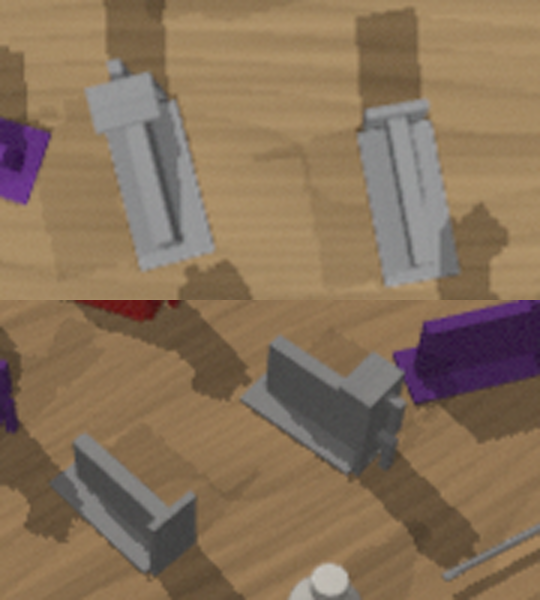

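View pics/c2.png

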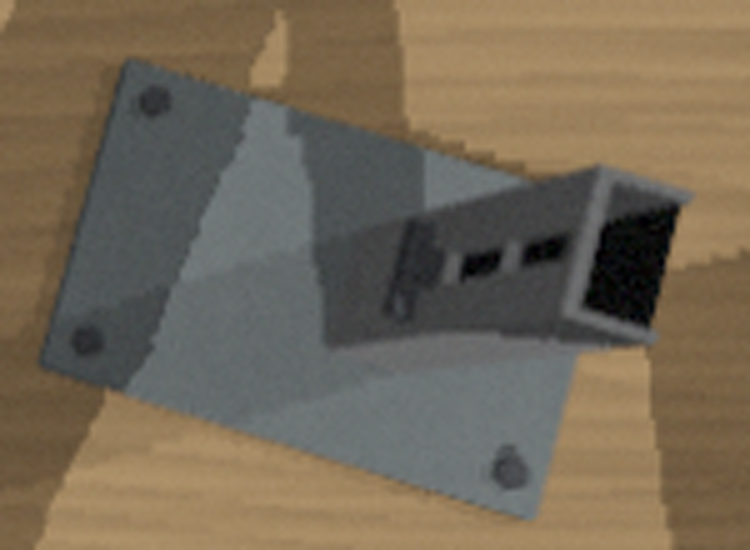

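View pics/c3.png

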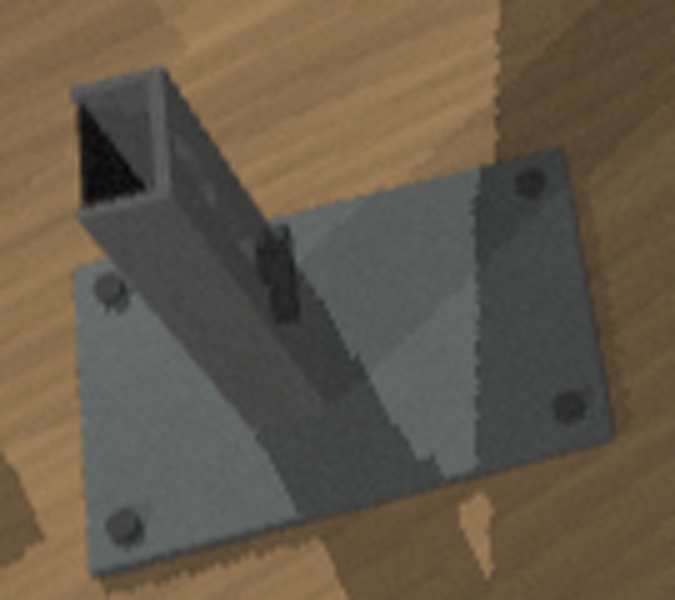

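The two bare-steel candidates are at top (250,245)/scene (368,235) and top (335,255)/scene (303,268). The first has the thumb pad and hooks, so it is the bracket. The second is the plain one. I'll measure next.

```bash
python3 - <<'E'
from h import *
a=cv2.imread('pics/top0.png')[200:290,215:285];b=cv2.imread('pics/scene0.png')[200:270,330:410]
A=cv2.resize(a,None,fx=6,fy=6,interpolation=2);B=cv2.resize(b,None,fx=7,fy=7,interpolation=2)
cv2.imwrite('pics/d1.png',A);cv2.imwrite('pics/d2.png',B)
E
```

```text
(no output)
```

View pics/d1.png

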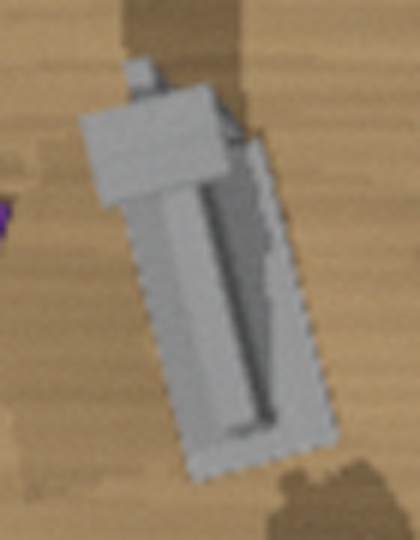

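View pics/d2.png

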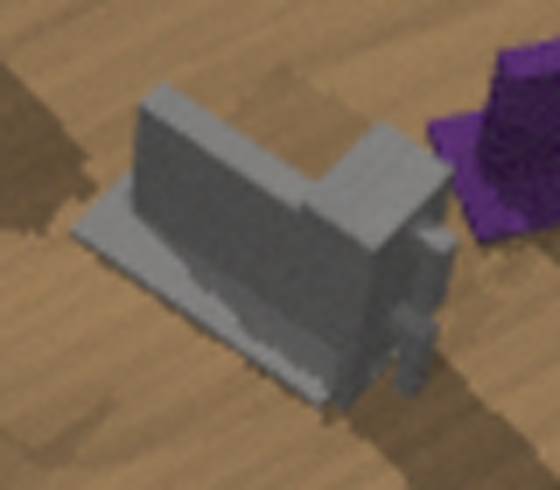

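```bash
python3 - <<'E'
from h import *
t=load('top0.png');s=load('scene0.png')
T=lambda p:np.array(p)/6+[215,200]-.42
S=lambda p:np.array(p)/7+[330,200]-.43
T2=lambda p:np.array(p)/5+[425,195]-.4
S2=lambda p:np.array(p)/5+[105,275]-.4
# pad: rear-left(y+),rear-right,front-right,front-left ; scene equivalents
pt=[T(p) for p in[(80,120),(210,84),(228,166),(104,206)]]
ps=[S(p) for p in[(453,175),(373,248),(300,195),(380,122)]]
P=[]
for a,b in zip(pt,[ps[0],ps[1],ps[2],ps[3]]):
    print('padtop',onz(t,*a,.09).round(4),'scene',onz(s,*b,.09).round(4),tri(t,a,s,b)[0].round(4)); 
for p in[(192,480),(340,438)]: print('shelf',onz(t,*T(p),.005).round(4))
print('shelfscene',onz(s,*S((72,232)),.005).round(4))
for p in [(603,168),(568,315)]: print('upr',onz(t,*T2(p),.2).round(4))
for p in [(165,68),(170,208)]: print('uprS',onz(s,*S2(p),.2).round(4))
pl=[onz(t,*T2(p),.008) for p in[(127,60),(40,365),(535,520)]]
print('plate top',np.round(pl,4))
for p in[(78,268),(563,150),(612,437),(93,575)]: print('plS',onz(s,*S2(p),.008).round(4))
print(r.state()['eef_pos'])
E
```

```text
padtop [0.5775 0.2735 0.09  ] scene [0.579  0.2755 0.09  ] [0.5782 0.2747 0.0894]
padtop [0.5886 0.2346 0.09  ] scene [0.587  0.2392 0.09  ] [0.5887 0.2354 0.0947]
padtop [0.5636 0.2288 0.09  ] scene [0.5596 0.2329 0.09  ] [0.5631 0.2286 0.097 ]
padtop [0.5514 0.2657 0.09  ] scene [0.5511 0.2695 0.09  ] [0.5519 0.2667 0.0925]
shelf [0.4716 0.2492 0.005 ]
shelf [0.4853 0.2011 0.005 ]
shelfscene [0.4853 0.205  0.005 ]
upr [ 0.5481 -0.2441  0.2   ]
upr [ 0.5019 -0.2306  0.2   ]
uprS [ 0.5023 -0.2241  0.2   ]
uprS [ 0.5518 -0.2416  0.2   ]
plate top [[ 0.6175 -0.1546  0.008 ]
 [ 0.4956 -0.1163  0.008 ]
 [ 0.4362 -0.3061  0.008 ]]
plS [ 0.4362 -0.3012  0.008 ]
plS [ 0.4967 -0.1129  0.008 ]
plS [ 0.6181 -0.1523  0.008 ]
plS [ 0.559  -0.3401  0.008 ]
[ 0.14794791 -0.63238077  0.24274914]
```

```bash
cat >> h.py <<'E'
from scipy.spatial.transform import Rotation as Ro
def down(yaw):
    # tool x down, tool y horizontal at world yaw
    y=np.array([np.cos(yaw),np.sin(yaw),0]);x=np.array([0,0,-1.]);z=np.cross(x,y)
    return np.stack([x,y,z],1)
def goto(P,yaw,yp=None):
    st=r.state();R=Ro.from_quat(st['eef_rot']).as_matrix();p=np.array(st['eef_pos'])
    Rt=down(yaw); tw=Ro.from_matrix(R.T@Rt).as_rotvec()
    d=R.T@(np.array(P)-p)*1000
    print('tcp',p.round(4),'jawyaw',np.arctan2(R[1,1],R[0,1]).round(4),'q',np.round(st['q'],3))
    print('delta tool mm',d.round(1),'twist',tw.round(4),'; world in target tool',(Rt.T@(np.array(P)-p)*1000).round(1))
E
python3 - <<'E'
from h import *
R=Ro.from_quat(r.state()['eef_rot']).as_matrix();print(R.round(3))
y=.28
goto([.524,.2385,.25],y+np.pi/2); goto([.524,.2385,.25],y-np.pi/2)
E
```

```text
[[-0.     0.228 -0.974]
 [ 0.002 -0.974 -0.228]
 [-1.    -0.002  0.   ]]
tcp [ 0.1479 -0.6324  0.2427] jawyaw -1.3409 q [ 1.314  0.616 -0.013  1.424  0.008  1.103 -0.04 ]
delta tool mm [  -5.8 -762.3 -564.6] twist [3.0915e+00 3.0000e-03 0.0000e+00] ; world in target tool [ -7.3 733.  602.1]
tcp [ 0.1479 -0.6324  0.2427] jawyaw -1.3409 q [ 1.314  0.616 -0.013  1.424  0.008  1.103 -0.04 ]
delta tool mm [  -5.8 -762.3 -564.6] twist [-0.0501 -0.      0.002 ] ; world in target tool [  -7.3 -733.  -602.1]
```

Call:
{"fn": "move_arm", "kwargs": {
  "deltas": [
    {"translation":[-6,-4,-48],"twist":[-0.075,0,0],"gripper":1},
    {"translation":[-6,-4,-48],"twist":[-0.075,0,0],"gripper":1},
    {"translation":[-6,-4,-48],"twist":[-0.075,0,0],"gripper":1},
    {"translation":[-6,-4,-48],"twist":[-0.075,0,0],"gripper":1},
    {"translation":[-6,-4,-48],"twist":[-0.075,0,0],"gripper":1},
    {"translation":[-6,-4,-48],"twist":[-0.075,0,0],"gripper":1},
    {"translation":[-6,-4,-48],"twist":[-0.075,0,0],"gripper":1},
    {"translation":[-6,-4,-48],"twist":[-0.075,0,0],"gripper":1},
    {"translation":[-6,-4,-48],"twist":[-0.075,0,0],"gripper":1},
    {"translation":[-6,-4,-48],"twist":[-0.075,0,0],"gripper":1},
    {"translation":[0,-4,-46],"twist":[-0.075,0,0],"gripper":1},
    {"translation":[0,-4,-46],"twist":[-0.075,0,0],"gripper":1}
  ]
}}

```text
clock: 1.35
eef_pos: [0.5649, -0.2638, 0.3034]
eef_rot: [0.597, 0.38, -0.597, 0.379]
force: [1.4, -0.5, -0.5]
finger_gap: 0.0932
```

```bash
python3 - <<'E'
from h import *
goto([.524,.2385,.25],.28+np.pi/2); p=r.state()['eef_pos'];print(np.hypot(*p[:2]),np.arctan2(p[1],p[0]))
snap('wrist','w1.png')
E
```

```text
tcp [ 0.5649 -0.2638  0.3034] jawyaw -0.4378 q [ 0.568  0.539 -0.285  1.409  0.154  1.216 -0.17 ]
delta tool mm [  53.5 -250.  -437.5] twist [-2.2886e+00 -1.0000e-04 -1.0000e-04] ; world in target tool [ 53.4 494.   99.5]
0.6234891456219993 -0.4368344909623326
```

View pics/w1.png

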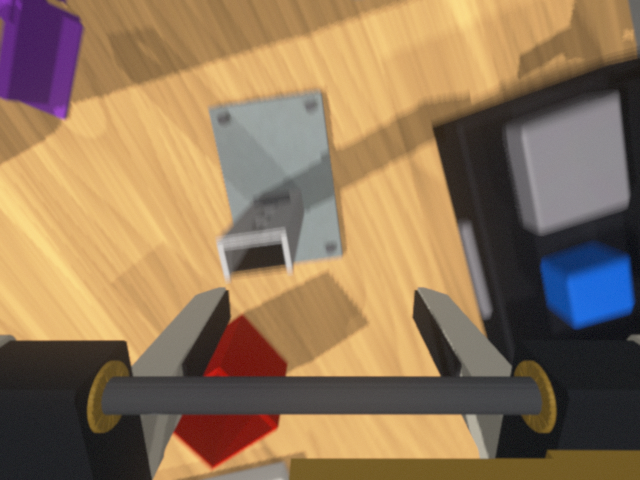

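Call:
{"fn": "move_arm", "kwargs": {
  "deltas": [
    {"translation":[0,-6,-47],"twist":[-0.078,0,0],"gripper":1},
    {"translation":[0,-6,-47],"twist":[-0.078,0,0],"gripper":1},
    {"translation":[0,-6,-47],"twist":[-0.078,0,0],"gripper":1},
    {"translation":[0,-6,-47],"twist":[-0.078,0,0],"gripper":1},
    {"translation":[0,-6,-47],"twist":[-0.078,0,0],"gripper":1},
    {"translation":[0,-6,-47],"twist":[-0.078,0,0],"gripper":1},
    {"translation":[0,-6,-47],"twist":[-0.078,0,0],"gripper":1},
    {"translation":[0,-6,-47],"twist":[-0.078,0,0],"gripper":1},
    {"translation":[0,-6,-46],"twist":[-0.078,0,0],"gripper":1},
    {"translation":[0,-6,-46],"twist":[-0.078,0,0],"gripper":1},
    {"translation":[0,-6,-46],"twist":[-0.078,0,0],"gripper":1},
    {"translation":[0,0,0],"twist":[-0.14,0,0],"gripper":1}
  ]
}}

```text
clock: 2.6
eef_pos: [0.5211, 0.2443, 0.3044]
eef_rot: [0.339, 0.623, -0.336, 0.62]
force: [-0.2, 0.1, 0.1]
finger_gap: 0.0931
```

```bash
python3 - <<'E'
from h import *
goto([.524,.2385,.25],.28+np.pi/2); p=r.state()['eef_pos'];print(np.hypot(*p[:2]),np.arctan2(p[1],p[0]))
w=load('w1.png')
for p in [(219,240),(287,231)]: print('upr',onz(w,*p,.2).round(4))
for p in [(211,107),(322,92),(343,257)]: print('plate',onz(w,*p,.008).round(4))
E
```

```text
tcp [0.5211 0.2443 0.3044] jawyaw 0.5761 q [-0.095  0.501 -0.606  1.542  0.293  1.19  -0.177]
delta tool mm [54.4 -0.8  6.8] twist [-1.2747 -0.0046 -0.0048] ; world in target tool [54.4 -6.4  1.2]
0.5755262519668085 0.4384535293360477
upr [ 0.5042 -0.2243  0.2   ]
upr [ 0.5506 -0.2388  0.2   ]
plate [ 0.4985 -0.1133  0.008 ]
plate [ 0.6187 -0.1521  0.008 ]
plate [ 0.5603 -0.3407  0.008 ]
```

Call:
{"fn": "move_arm", "kwargs": {
  "deltas": [
    {"translation":[4,-0.8,6.8],"twist":[-0.142,0,0],"gripper":1},
    {"translation":[0,0,0],"twist":[-0.142,0,0],"gripper":1},
    {"translation":[0,0,0],"twist":[-0.142,0,0],"gripper":1},
    {"translation":[0,0,0],"twist":[-0.142,0,0],"gripper":1},
    {"translation":[0,0,0],"twist":[-0.142,0,0],"gripper":1},
    {"translation":[0,0,0],"twist":[-0.142,0,0],"gripper":1},
    {"translation":[0,0,0],"twist":[-0.142,0,0],"gripper":1},
    {"translation":[0,0,0],"twist":[-0.142,0,0],"gripper":1},
    {"translation":[0,0,0],"twist":[-0.139,0,0],"gripper":1},
    {"translation":[0,0,0],"twist":[0,0,0],"gripper":1}
  ]
}}

```text
clock: 3.6
eef_pos: [0.5295, 0.2287, 0.299]
eef_rot: [-0.092, 0.702, 0.092, 0.701]
force: [0.1, -0.5, -0.4]
finger_gap: 0.0928
```

```bash
python3 - <<'E'
from h import *
goto([.524,.2385,.3],.28+np.pi/2)
snap('wrist','w2.png')
E
```

```text
tcp [0.5295 0.2287 0.299 ] jawyaw 1.8311 q [ 0.099  0.592 -0.929  1.541  0.489  1.257  0.929]
delta tool mm [-1.  10.9 -2.8] twist [-0.0197 -0.0013 -0.0001] ; world in target tool [-1.  10.9 -2.6]
```

View pics/w2.png

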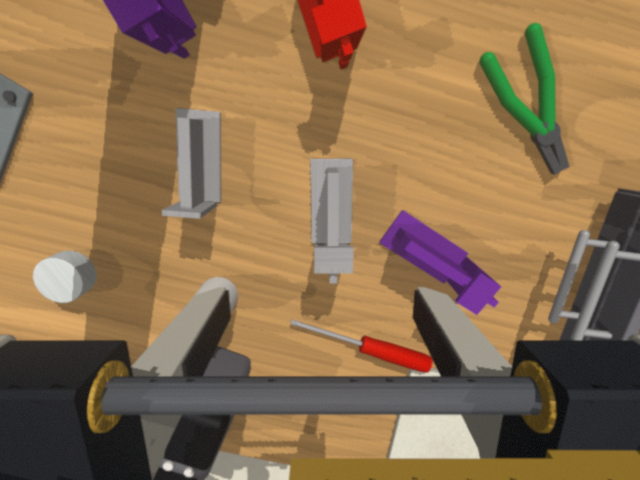

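```bash
python3 - <<'E'
from h import *
a=cv2.imread('pics/w2.png')[150:290,300:365]
cv2.imwrite('pics/w2c.png',cv2.resize(a,None,fx=4.2,fy=4.2,interpolation=2))
E
```

```text
(no output)
```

View pics/w2c.png

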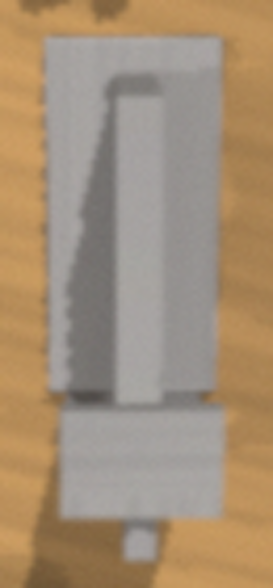

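```bash
python3 - <<'E'
from h import *
w=load('w2.png');W=lambda p:np.array(p)/4.2+[300,150]-.4
o=lambda p,z:onz(w,*W(p),z)
P={'padRL':((60,518),.09),'padRR':((222,518),.09),'padFL':((60,407),.09),'padFR':((222,407),.09),'shL':((46,38),.005),'shR':((223,38),.005),'ribF':((139,95),.062),'ribB':((139,405),.062)}
Q={k:o(*v) for k,v in P.items()}
for k in Q: print(k,Q[k].round(4))
rear=(Q['padRL']+Q['padRR'])/2; f=(Q['padFL']+Q['padFR'])/2; sh=(Q['shL']+Q['shR'])/2
for a,b in((f,rear),(sh,rear),(Q['ribF'],Q['ribB']),(Q['ribF'],rear)):
    d=(b-a)[:2];print(np.hypot(*d),np.arctan2(d[1],d[0]))
for a,b in(('padRL','padRR'),('padFL','padFR'),('shL','shR')):
    d=(Q[b]-Q[a])[:2];print(np.hypot(*d),np.arctan2(d[1],d[0])-np.pi/2)
E
```

```text
padRL [0.5881 0.2365 0.09  ]
padRR [0.5777 0.2753 0.09  ]
padFL [0.5601 0.2292 0.09  ]
padFR [0.55   0.2671 0.09  ]
shL [0.4832 0.2034 0.005 ]
shR [0.4705 0.2512 0.005 ]
ribF [0.4861 0.2294 0.062 ]
ribB [0.5631 0.2508 0.062 ]
0.02890212308548821 0.2704665969621425
0.10979614703537781 0.26313067657649697
0.079963076694112 0.27011539229383863
0.10036910980947801 0.26675952258267016
0.040138604431932866 0.2608781203171975
0.03921909611684446 0.2607977820446561
0.04945537312025391 0.260564600081006
```

```bash
python3 - <<'E'
from h import *
goto([.523,.2398,.052],.265+np.pi/2)
E
```

```text
tcp [0.5294 0.2289 0.2992] jawyaw 1.8286 q [ 0.099  0.592 -0.928  1.541  0.488  1.257  0.927]
delta tool mm [247.2  12.1  -3.2] twist [-0.0072 -0.001  -0.0002] ; world in target tool [247.2  12.2  -3.4]
```

Call:
{"fn": "move_arm", "kwargs": {
  "deltas": [
    {"translation":[20,12.1,-3.3],"twist":[-0.007,-0.001,0],"gripper":1},
    {"translation":[40,0,0],"twist":[0,0,0],"gripper":1},
    {"translation":[40,0,0],"twist":[0,0,0],"gripper":1},
    {"translation":[40,0,0],"twist":[0,0,0],"gripper":1},
    {"translation":[30,0,0],"twist":[0,0,0],"gripper":1},
    {"translation":[0,0,0],"twist":[0,0,0],"gripper":1}
  ]
}}

```text
clock: 4.25
eef_pos: [0.5211, 0.2379, 0.1257]
eef_rot: [-0.095, 0.703, 0.092, 0.698]
force: [-0.5, -0.2, 0.6]
finger_gap: 0.0934
```

```bash
python3 - <<'E'
from h import *
goto([.523,.2398,.052],.265+np.pi/2)
snap('wrist','w3.png')
E
```

```text
tcp [0.5211 0.2379 0.1257] jawyaw 1.8366 q [ 0.007  0.767 -0.798  1.762  0.675  0.919  0.75 ]
delta tool mm [73.6  1.6  2.9] twist [ 0.0008 -0.0076  0.0032] ; world in target tool [73.7  1.3  2.3]
```

View pics/w3.png

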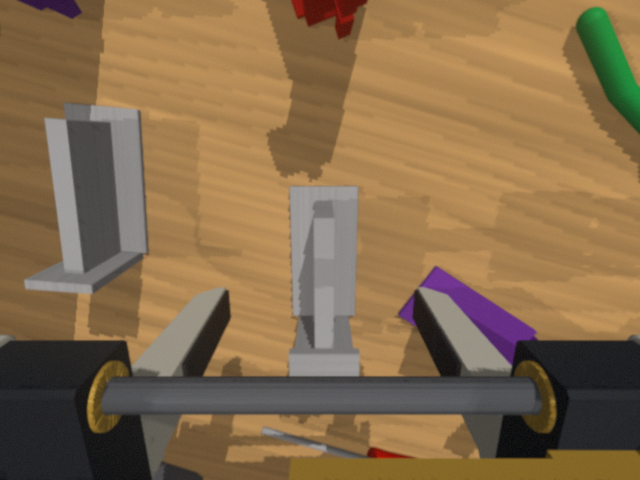

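Call:
{"fn": "move_arm", "kwargs": {
  "deltas": [
    {"translation":[0,0,0],"twist":[0,0,0],"gripper":-0.1},
    {"translation":[0,0,0],"twist":[0,0,0],"gripper":-0.1},
    {"translation":[0,0,0],"twist":[0,0,0],"gripper":-0.1}
  ],
  "newtons": 30
}}

```text
clock: 4.6
eef_pos: [0.524, 0.2409, 0.1315]
eef_rot: [-0.094, 0.699, 0.095, 0.702]
force: [0.3, 0.0, -0.2]
finger_gap: 0.0735
```

```bash
python3 - <<'E'
from h import *
goto([.523,.2398,.052],.265+np.pi/2)
R=Ro.from_quat(r.state()['eef_rot']).as_matrix();print(R.round(4),r.state()['finger_gap'])
E
```

```text
tcp [0.524  0.2409 0.1315] jawyaw 1.8383 q [ 0.008  0.76  -0.804  1.756  0.675  0.92   0.752]
delta tool mm [79.5 -0.9 -1.6] twist [ 0.0025  0.0043 -0.0007] ; world in target tool [79.5 -0.8 -1.3]
[[ 4.000e-03 -2.643e-01  9.644e-01]
 [ 1.800e-03  9.644e-01  2.643e-01]
 [-1.000e+00  7.000e-04  4.300e-03]] 0.07347725668864237
```

Call:
{"fn": "move_arm", "kwargs": {
  "deltas": [
    {"translation":[0,-0.8,-1.3],"twist":[0.002,0.003,0],"gripper":-0.1},
    {"translation":[25,0,0],"twist":[0,0,0],"gripper":-0.1},
    {"translation":[25,0,0],"twist":[0,0,0],"gripper":-0.1},
    {"translation":[18,0,0],"twist":[0,0,0],"gripper":-0.1},
    {"translation":[10,0,0],"twist":[0,0,0],"gripper":-0.1},
    {"translation":[0,0,0],"twist":[0,0,0],"gripper":-0.1},
    {"translation":[0,0,0],"twist":[0,0,0],"gripper":-0.1}
  ]
}}

```text
clock: 5.3
eef_pos: [0.5224, 0.2396, 0.0525]
eef_rot: [-0.094, 0.701, 0.094, 0.701]
force: [0.1, 0.7, 0.3]
finger_gap: 0.0416
```

```bash
python3 - <<'E'
from h import *
goto([.523,.2398,.052],.265+np.pi/2);print(r.state()['force'])
snap('wrist','w4.png')
E
```

```text
tcp [0.5224 0.2396 0.0525] jawyaw 1.8369 q [-0.041  0.859 -0.716  1.811  0.782  0.781  0.664]
delta tool mm [0.5 0.  0.6] twist [ 0.0011 -0.0008 -0.0006] ; world in target tool [0.5 0.  0.6]
[0.09079193 0.66230396 0.29326432]
```

View pics/w4.png

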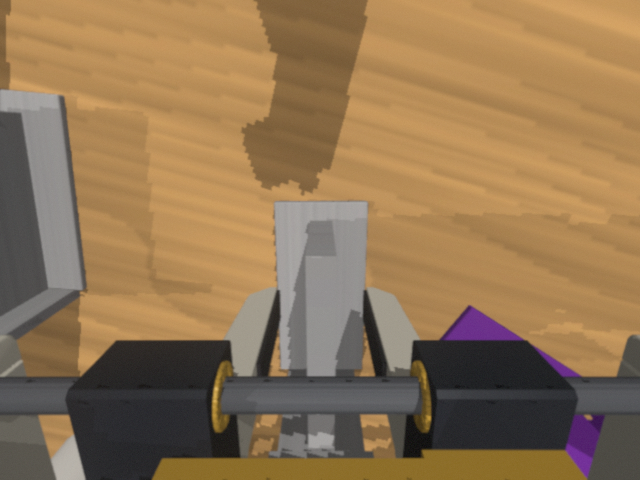

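Call:
{"fn": "move_arm", "kwargs": {
  "deltas": [
    {"translation":[0,0,0],"twist":[0,0,0],"gripper":-1},
    {"translation":[0,0,0],"twist":[0,0,0],"gripper":-1},
    {"translation":[0,0,0],"twist":[0,0,0],"gripper":-1},
    {"translation":[0,0,0],"twist":[0,0,0],"gripper":-1},
    {"translation":[0,0,0],"twist":[0,0,0],"gripper":-1}
  ],
  "newtons": 45
}}

```text
clock: 5.85
eef_pos: [0.5221, 0.2392, 0.0519]
eef_rot: [-0.094, 0.701, 0.094, 0.7]
force: [-0.1, -0.7, 1.1]
finger_gap: 0.0115
```

```bash
python3 - <<'E'
from h import *
goto([.523,.2398,.30],.265+np.pi/2);s=r.state();print(s['force'],s['torque'],s['finger_gap'])
E
```

```text
tcp [0.5221 0.2392 0.0519] jawyaw 1.837 q [-0.041  0.86  -0.715  1.812  0.783  0.781  0.664]
delta tool mm [-248.1    0.3    0.6] twist [ 0.0012 -0.0018 -0.0001] ; world in target tool [-248.1    0.3    1.1]
[-0.08114467 -0.65196357  1.08164802] [ 0.03000138 -0.17980503 -0.05385612] 0.011487126062530096
```

Call:
{"fn": "move_arm", "kwargs": {
  "deltas": [
    {"translation":[-10,0,0],"twist":[0,0,0],"gripper":-1},
    {"translation":[-25,0,0],"twist":[0,0,0],"gripper":-1},
    {"translation":[-35,0,0],"twist":[0,0,0],"gripper":-1},
    {"translation":[-35,0,0],"twist":[0,0,0],"gripper":-1},
    {"translation":[-35,0,0],"twist":[0,0,0],"gripper":-1},
    {"translation":[-30,0,0],"twist":[0.03,0,0],"gripper":-1},
    {"translation":[-20,0,0],"twist":[0.07,0,0],"gripper":-1},
    {"translation":[0,0,0],"twist":[0.1,0,0],"gripper":-1},
    {"translation":[0,0,0],"twist":[0.14,0,0],"gripper":-1},
    {"translation":[0,0,0],"twist":[0.14,0,0],"gripper":-1},
    {"translation":[0,0,0],"twist":[0.14,0,0],"gripper":-1},
    {"translation":[0,0,0],"twist":[0.14,0,0],"gripper":-1}
  ]
}}

```text
clock: 7.05
eef_pos: [0.5215, 0.239, 0.2417]
eef_rot: [0.174, 0.686, -0.175, 0.684]
force: [0.4, 0.2, -2.6]
finger_gap: 0.0117
```

Call:
{"fn": "move_arm", "kwargs": {
  "deltas": [
    {"translation":[0,0,0],"twist":[0.14,0,0],"gripper":-1},
    {"translation":[0,0,0],"twist":[0.14,0,0],"gripper":-1},
    {"translation":[0,0,0],"twist":[0.14,0,0],"gripper":-1},
    {"translation":[0,0,0],"twist":[0.14,0,0],"gripper":-1},
    {"translation":[0,0,0],"twist":[0.14,0,0],"gripper":-1},
    {"translation":[0,0,0],"twist":[0.14,0,0],"gripper":-1},
    {"translation":[0,0,0],"twist":[0.14,0,0],"gripper":-1},
    {"translation":[0,0,0],"twist":[0.14,0,0],"gripper":-1},
    {"translation":[0,0,0],"twist":[0.14,0,0],"gripper":-1},
    {"translation":[0,0,0],"twist":[0.1,0,0],"gripper":-1},
    {"translation":[0,0,0],"twist":[0.0,0,0],"gripper":-1}
  ]
}}

```text
clock: 8.15
eef_pos: [0.5215, 0.2395, 0.2417]
eef_rot: [-0.564, -0.425, 0.566, -0.424]
force: [-0.7, 0.0, -2.0]
finger_gap: 0.0121
```

```bash
python3 - <<'E'
from h import *
goto([.5614,-.1238,.23],-1.876+np.pi/2);s=r.state();print(s['force'],s['torque'],s['finger_gap'])
E
```

```text
tcp [0.5215 0.2395 0.2417] jawyaw -0.2817 q [-0.259  0.516 -0.328  1.645  0.187  1.015 -0.928]
delta tool mm [ 11.8 139.4 337.9] twist [0.0235 0.0014 0.0027] ; world in target tool [ 11.7 147.2 334.6]
[-0.65703969  0.00421566 -1.97350226] [ 0.01786281 -0.07962066  0.0088878 ] 0.012088505193212596
```

Call:
{"fn": "move_arm", "kwargs": {
  "deltas": [
    {"translation":[0,0,0],"twist":[0.0235,0.001,0.002],"gripper":-1},
    {"translation":[0,9,20],"twist":[0,0,0],"gripper":-1},
    {"translation":[0,18,40],"twist":[0,0,0],"gripper":-1},
    {"translation":[0,18,40],"twist":[0,0,0],"gripper":-1},
    {"translation":[0,18,40],"twist":[0,0,0],"gripper":-1},
    {"translation":[0,18,40],"twist":[0,0,0],"gripper":-1},
    {"translation":[0,18,40],"twist":[0,0,0],"gripper":-1},
    {"translation":[0,18,40],"twist":[0,0,0],"gripper":-1},
    {"translation":[0,18,40],"twist":[0,0,0],"gripper":-1},
    {"translation":[0,12,24],"twist":[0,0,0],"gripper":-1},
    {"translation":[0,0,10],"twist":[0,0,0],"gripper":-1},
    {"translation":[0,0,0],"twist":[0,0,0],"gripper":-1}
  ]
}}

```text
clock: 9.35
eef_pos: [0.5608, -0.125, 0.2414]
eef_rot: [-0.571, -0.417, 0.571, -0.417]
force: [-0.5, 0.3, -2.0]
finger_gap: 0.0115
```

Call:
{"fn": "move_arm", "kwargs": {
  "deltas": [
    {"translation":[12,0,0],"twist":[0,0,0],"gripper":-1},
    {"translation":[0,0,0],"twist":[0,0,0],"gripper":-1},
    {"translation":[0,0,0],"twist":[0,0,0],"gripper":-1}
  ]
}}

```text
clock: 9.65
eef_pos: [0.5615, -0.1213, 0.2292]
eef_rot: [-0.57, -0.419, 0.57, -0.418]
force: [0.1, 1.1, -3.1]
finger_gap: 0.0118
```

```bash
python3 - <<'E'
from h import *
goto([.5614,-.1238,.155],-1.876+np.pi/2);s=r.state();print(s['force'],s['torque'],s['finger_gap'])
for n in('wrist','top','scene'): snap(n,n+'5.png')
a=cv2.imread('pics/top5.png')[170:310,410:570];b=cv2.imread('pics/scene5.png')[210:400,60:240]
cv2.imwrite('pics/e1.png',cv2.resize(a,None,fx=4,fy=4,interpolation=2));cv2.imwrite('pics/e2.png',cv2.resize(b,None,fx=3,fy=3,interpolation=2))
E
```

```text
tcp [ 0.5615 -0.1213  0.2292] jawyaw -0.3029 q [ 0.36   0.525 -0.289  1.662  0.171  0.98  -0.291]
delta tool mm [74.2  0.8  2.5] twist [ 0.0023 -0.0008  0.0014] ; world in target tool [74.2  0.7  2.4]
[ 0.06824733  1.12787625 -3.06793722] [-0.0183257  -0.1292741   0.00782726] 0.011802364598992404
```

View pics/wrist5.png

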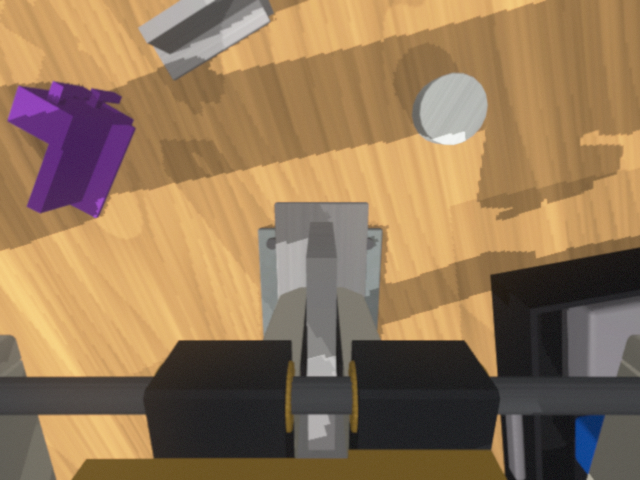

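View pics/e1.png

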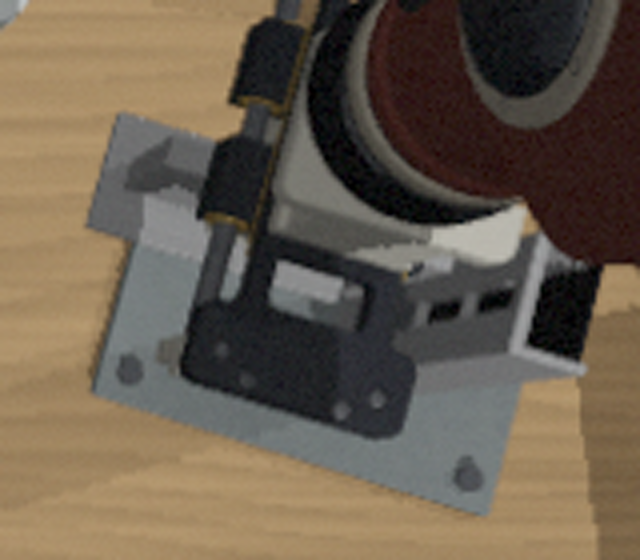

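View pics/e2.png

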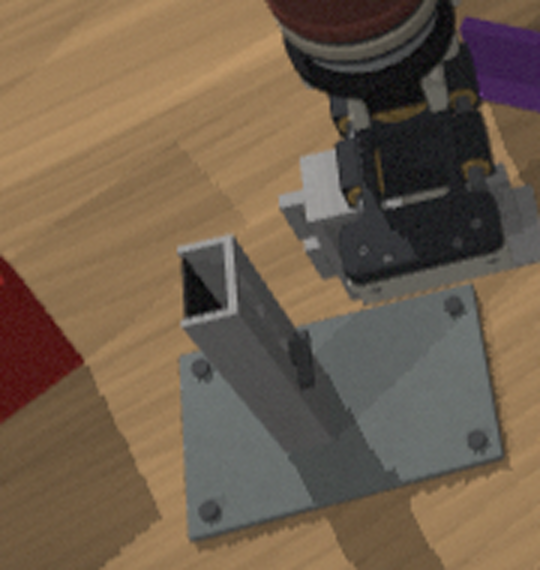

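```bash
python3 - <<'E'
from h import *
w=load('wrist5.png');a=cv2.imread('pics/wrist5.png')[195:265,250:390]
cv2.imwrite('pics/e3.png',cv2.resize(a,None,fx=5.5,fy=5.5,interpolation=2))
s5=load('scene5.png')
cv2.imwrite('pics/e4.png',cv2.resize(cv2.imread('pics/scene5.png')[250:320,110:190],None,fx=8,fy=8,interpolation=2))
E
```

```text
(no output)
```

View pics/e3.png

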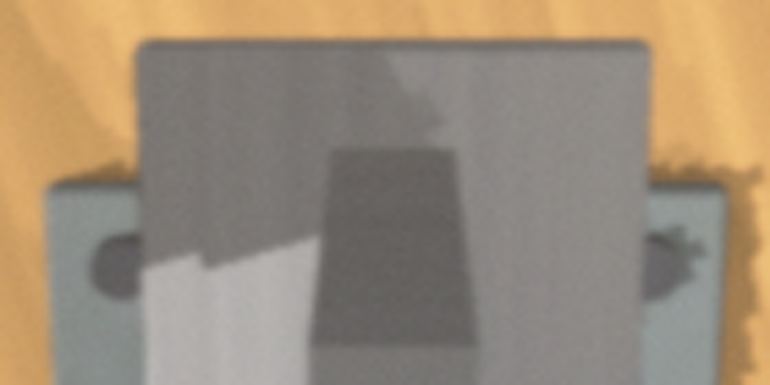

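View pics/e4.png

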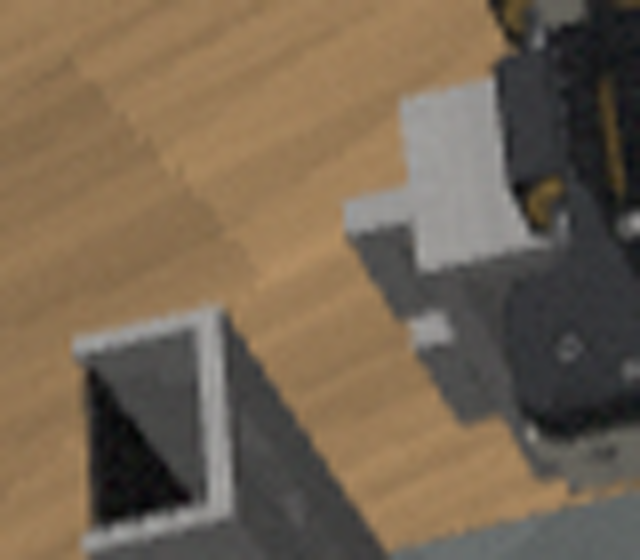

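```bash
python3 - <<'E'
from h import *
w=load('wrist5.png');s=load('scene5.png')
W=lambda p:np.array(p)/5.5+[250,195]-.4
S=lambda p:np.array(p)/8+[110,250]-.44
tcp=r.state()['eef_pos'];print(tcp, r.state()['clock'])
yaw=-1.876;X=np.array([np.cos(yaw),np.sin(yaw),0]);Y=np.array([-X[1],X[0],0])
O=np.array([.5274,-.2316,0])
def rep(n,P): print(n,P.round(4),'upright-frame x,y mm',((P-O)@X*1e3).round(1),((P-O)@Y*1e3).round(1))
for p in[(49,188),(724,187)]: rep('plate',onz(w,*W(p),.008))
for p in[(138,45),(651,45)]: rep('shelf',onz(w,*W(p),tcp[2]-.047))
for p in[(400,100),(418,272)]: rep('padrear S',onz(s,*S(p),tcp[2]+.038))
for p in[(222,308),(235,515)]: rep('uprtop S',onz(s,*S(p),.2))
rep('tcp',tcp)
E
```

```text
[ 0.56201458 -0.12258838  0.22990729] 9.8
plate [ 0.4954 -0.1152  0.008 ] upright-frame x,y mm -101.4 -65.5
plate [ 0.6169 -0.1529  0.008 ] upright-frame x,y mm -102.0 61.7
shelf [ 0.5528 -0.0684  0.1829] upright-frame x,y mm -163.3 -24.8
shelf [ 0.5996 -0.083   0.1829] upright-frame x,y mm -163.4 24.2
padrear S [ 0.5246 -0.1735  0.2679] upright-frame x,y mm -54.6 -20.1
padrear S [ 0.5624 -0.1856  0.2679] upright-frame x,y mm -54.4 19.5
uprtop S [ 0.5017 -0.2244  0.2   ] upright-frame x,y mm 0.8 -26.6
uprtop S [ 0.5483 -0.2396  0.2   ] upright-frame x,y mm 1.4 22.3
tcp [ 0.562  -0.1226  0.2299] upright-frame x,y mm -114.4 0.3
```

Call:
{"fn": "move_arm", "kwargs": {
  "deltas": [
    {"translation":[20,-1.6,0],"twist":[0.002,0,0.001],"gripper":-1},
    {"translation":[25,0,0],"twist":[0,0,0],"gripper":-1},
    {"translation":[20,0,0],"twist":[0,0,0],"gripper":-1},
    {"translation":[8,0,0],"twist":[0,0,0],"gripper":-1},
    {"translation":[0,0,20],"twist":[0,0,0],"gripper":-1},
    {"translation":[0,0,5],"twist":[0,0,0],"gripper":-1},
    {"translation":[0,0,0],"twist":[0,0,0],"gripper":-1},
    {"translation":[0,0,0],"twist":[0,0,0],"gripper":-1},
    {"translation":[0,0,0],"twist":[0,0,0],"gripper":-1}
  ]
}}

```text
clock: 10.7
eef_pos: [0.5534, -0.1458, 0.1573]
eef_rot: [0.571, 0.417, -0.57, 0.418]
force: [0.3, 0.1, -2.7]
finger_gap: 0.0117
```

```bash
cat >> h.py <<'E'
yaw=-1.876;X=np.array([np.cos(yaw),np.sin(yaw),0]);Y=np.array([-X[1],X[0],0]);O=np.array([.5274,-.2316,0])
def st():
    s=r.state();p=np.array(s['eef_pos']);R=Ro.from_quat(s['eef_rot']).as_matrix()
    f=np.array(s['force'])
    print('t',s['clock'],'up-frame mm',((p-O)@X*1e3).round(1),((p-O)@Y*1e3).round(1),'z',(p[2]*1e3).round(1),'F X,Y,Z',(f@X).round(1),(f@Y).round(1),f[2].round(1),'twist err',Ro.from_matrix(R.T@down(yaw+np.pi/2)).as_rotvec().round(4))
E
python3 - <<'E'
from h import *
st()
f=snap('scene','s6.png');st()
cv2.imwrite('pics/s6c.png',cv2.resize(cv2.imread('pics/s6.png')[240:360,100:220],None,fx=5,fy=5,interpolation=2))
E
```

```text
t 10.7 up-frame mm -89.7 -1.0 z 157.3 F X,Y,Z -0.2 0.3 -2.7 twist err [-0.0019 -0.001  -0.0024]
t 10.75 up-frame mm -89.5 -1.1 z 157.2 F X,Y,Z 1.3 -0.2 -2.5 twist err [-0.0019 -0.0008 -0.0022]
```

View pics/s6c.png

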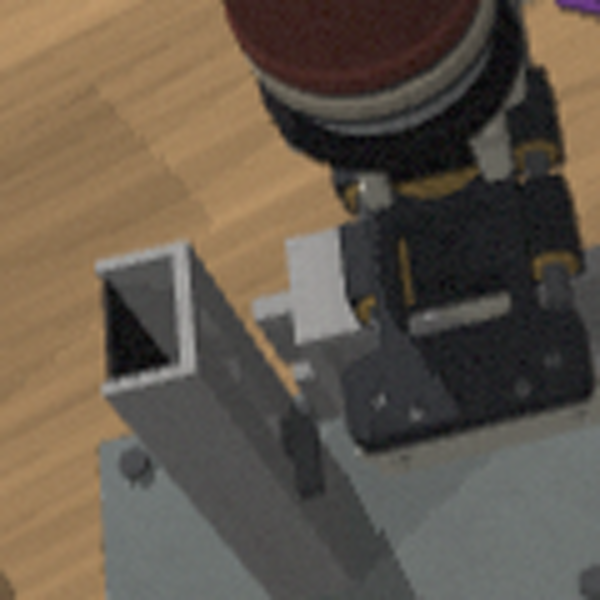

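```bash
python3 - <<'E'
from h import *
s=load('s6.png');S=lambda p:np.array(p)/5+[100,240]-.4
z=.1572+.038
for n,p,zz in[('pad',(286,240),z),('pad',(298,345),z),('up',(188,241),.2),('up',(195,375),.2)]:
    P=onz(s,*S(p),zz);print(n,((P-O)@X*1e3).round(1),((P-O)@Y*1e3).round(1))
E
```

```text
pad -29.6 -21.6
pad -29.9 18.9
up 1.0 -27.2
up 2.0 23.4
```

Call:
{"fn": "move_arm", "kwargs": {
  "deltas": [
    {"translation":[2.2,-0.5,0],"twist":[-0.002,0,-0.002],"gripper":-1},
    {"translation":[0,0,8],"twist":[0,0,0],"gripper":-1},
    {"translation":[0,0,4],"twist":[0,0,0],"gripper":-1},
    {"translation":[0,0,0],"twist":[0,0,0],"gripper":-1},
    {"translation":[0,0,0],"twist":[0,0,0],"gripper":-1},
    {"translation":[0,0,0],"twist":[0,0,0],"gripper":-1}
  ]
}}

```text
clock: 11.35
eef_pos: [0.5487, -0.158, 0.1546]
eef_rot: [-0.57, -0.418, 0.57, -0.418]
force: [-0.4, -0.7, -1.8]
finger_gap: 0.012
```

```bash
python3 -c "
from h import *
st()"
```

```text
t 11.35 up-frame mm -76.6 -1.8 z 154.6 F X,Y,Z 0.8 -0.2 -1.8 twist err [-0.0011 -0.0003  0.0006]
```

Call:
{"fn": "move_arm", "kwargs": {
  "deltas": [
    {"translation":[0,0.2,2],"twist":[0,0,0],"gripper":-1},
    {"translation":[0,0,2],"twist":[0,0,0],"gripper":-1},
    {"translation":[0,0,2],"twist":[0,0,0],"gripper":-1},
    {"translation":[0,0,1],"twist":[0,0,0],"gripper":-1},
    {"translation":[0,0,0],"twist":[0,0,0],"gripper":-1},
    {"translation":[0,0,0],"twist":[0,0,0],"gripper":-1}
  ]
}}

```text
clock: 11.95
eef_pos: [0.5467, -0.1649, 0.1546]
eef_rot: [-0.57, -0.418, 0.571, -0.418]
force: [-0.7, -0.8, -2.5]
finger_gap: 0.0116
```

```bash
python3 -c "
from h import *
st()"
```

```text
t 11.95 up-frame mm -69.4 -1.6 z 154.6 F X,Y,Z 1.0 -0.4 -2.5 twist err [-0.0013 -0.0001  0.0006]
```

Call:
{"fn": "move_arm", "kwargs": {
  "deltas": [
    {"translation":[0,0,1.5],"twist":[0,0,0],"gripper":-1},
    {"translation":[0,0,1.5],"twist":[0,0,0],"gripper":-1},
    {"translation":[0,0,1],"twist":[0,0,0],"gripper":-1},
    {"translation":[0,0,0],"twist":[0,0,0],"gripper":-1}
  ]
}}

```text
clock: 12.35
eef_pos: [0.5454, -0.1691, 0.1545]
eef_rot: [-0.57, -0.418, 0.571, -0.418]
force: [-0.3, 0.3, -2.3]
finger_gap: 0.0118
```

```bash
python3 -c "
from h import *
st()"
```

```text
t 12.35 up-frame mm -65.1 -1.6 z 154.5 F X,Y,Z -0.2 -0.4 -2.3 twist err [-0.0017  0.0002  0.0007]
```

```bash
python3 - <<'E'
from h import *
f=snap('scene','s7.png');st()
cv2.imwrite('pics/s7c.png',cv2.resize(cv2.imread('pics/s7.png')[260:360,110:210],None,fx=6,fy=6,interpolation=2))
E
```

```text
t 12.4 up-frame mm -65.2 -1.6 z 154.5 F X,Y,Z 0.1 0.4 -3.5 twist err [-0.0016  0.      0.0007]
```

View pics/s7c.png

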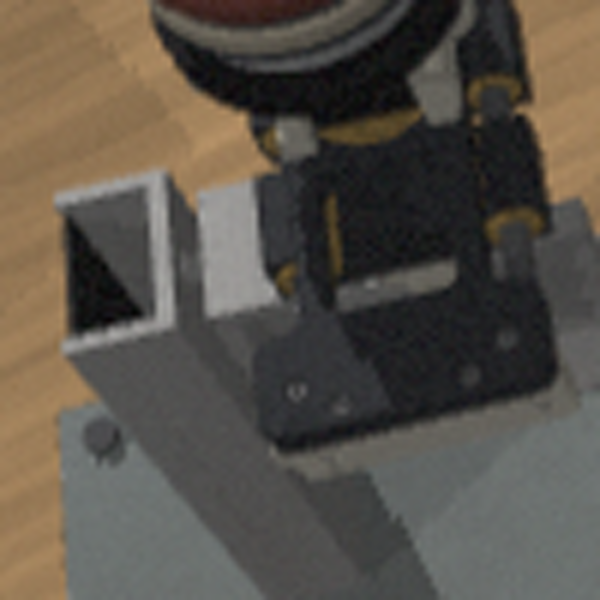

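Call:
{"fn": "move_arm", "kwargs": {
  "deltas": [
    {"translation":[0,0,1.5],"twist":[0,0,0],"gripper":-1},
    {"translation":[0,0,1.5],"twist":[0,0,0],"gripper":-1},
    {"translation":[0,0,1],"twist":[0,0,0],"gripper":-1},
    {"translation":[0,0,0],"twist":[0,0,0],"gripper":-1}
  ]
}}

```text
clock: 12.8
eef_pos: [0.5442, -0.1729, 0.1545]
eef_rot: [-0.57, -0.418, 0.571, -0.418]
force: [0.3, -0.1, -2.4]
finger_gap: 0.0117
```

```bash
python3 -c "
from h import *
st()"
```

```text
t 12.8 up-frame mm -61.1 -1.6 z 154.5 F X,Y,Z 0.0 0.4 -2.4 twist err [-0.0017  0.0002  0.0007]
```

Call:
{"fn": "move_arm", "kwargs": {
  "deltas": [
    {"translation":[0,0,1],"twist":[0,0,0],"gripper":-1},
    {"translation":[0,0,1],"twist":[0,0,0],"gripper":-1},
    {"translation":[0,0,0],"twist":[0,0,0],"gripper":-1}
  ]
}}

```text
clock: 13.1
eef_pos: [0.5437, -0.1746, 0.1546]
eef_rot: [-0.57, -0.418, 0.571, -0.418]
force: [-0.8, 0.5, -1.6]
finger_gap: 0.0121
```

```bash
python3 -c "
from h import *
st()"
```

```text
t 13.1 up-frame mm -59.3 -1.6 z 154.6 F X,Y,Z -0.2 -0.9 -1.6 twist err [-0.0014 -0.      0.0007]
```

Call:
{"fn": "move_arm", "kwargs": {
  "deltas": [
    {"translation":[0,0,1],"twist":[0,0,0],"gripper":-1},
    {"translation":[0,0,0.5],"twist":[0,0,0],"gripper":-1},
    {"translation":[0,0,0],"twist":[0,0,0],"gripper":-1},
    {"translation":[0,0,0],"twist":[0,0,0],"gripper":-1}
  ]
}}

```text
clock: 13.5
eef_pos: [0.5435, -0.1748, 0.1546]
eef_rot: [0.571, 0.419, -0.57, 0.418]
force: [1.5, 3.7, -2.1]
finger_gap: 0.0116
```

```bash
python3 -c "
from h import *
st()"
```

```text
t 13.5 up-frame mm -59.1 -1.7 z 154.6 F X,Y,Z -4.0 0.3 -2.1 twist err [-0.0004 -0.0014  0.0007]
```

```bash
python3 - <<'E'
from h import *
f=snap('scene','s8.png');st();g=snap('top','t8.png')
cv2.imwrite('pics/s8c.png',np.hstack([cv2.resize(cv2.imread('pics/s8.png')[260:350,110:190],None,fx=5,fy=5,interpolation=2),cv2.resize(cv2.imread('pics/t8.png')[200:290,490:570],None,fx=5,fy=5,interpolation=2)]))
E
```

```text
t 13.55 up-frame mm -59.1 -1.7 z 154.6 F X,Y,Z -2.9 -0.7 -0.9 twist err [-0.0002 -0.0014  0.0008]
```

View pics/s8c.png

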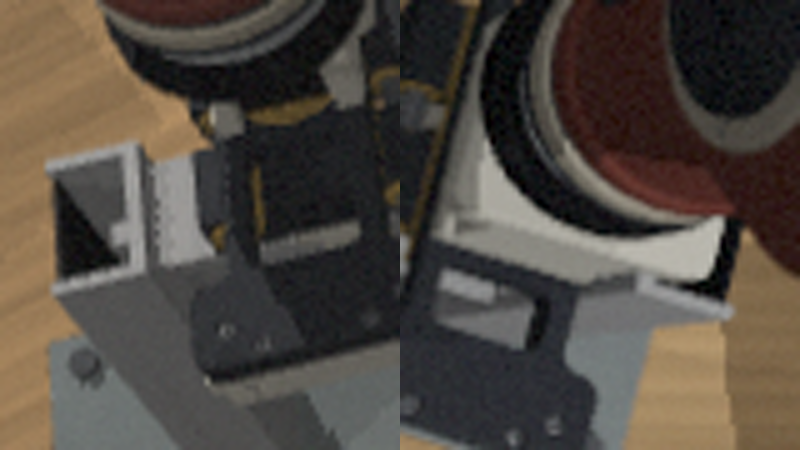

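Call:
{"fn": "move_arm", "kwargs": {
  "deltas": [
    {"translation":[0.7,0,-0.3],"twist":[0,0,0],"gripper":-1},
    {"translation":[0.7,0,0],"twist":[0,0,0],"gripper":-1},
    {"translation":[0.7,0,0],"twist":[0,0,0],"gripper":-1},
    {"translation":[0.7,0,0],"twist":[0,0,0],"gripper":-1},
    {"translation":[0,0,0],"twist":[0,0,0],"gripper":-1}
  ]
}}

```text
clock: 14.1
eef_pos: [0.544, -0.1749, 0.1519]
eef_rot: [0.571, 0.418, -0.57, 0.418]
force: [1.7, 4.6, -1.0]
finger_gap: 0.0118
```

```bash
python3 -c "
from h import *
st()"
```

```text
t 14.1 up-frame mm -59.0 -1.2 z 151.9 F X,Y,Z -4.9 0.3 -1.0 twist err [-0.0006 -0.0011 -0.0005]
```

Call:
{"fn": "move_arm", "kwargs": {
  "deltas": [
    {"translation":[0.7,0,-0.3],"twist":[0,0,0],"gripper":-1},
    {"translation":[0.7,0,0],"twist":[0,0,0],"gripper":-1},
    {"translation":[0.6,0,0],"twist":[0,0,0],"gripper":-1},
    {"translation":[0,0,0],"twist":[0,0,0],"gripper":-1}
  ]
}}

```text
clock: 14.5
eef_pos: [0.5439, -0.1749, 0.1498]
eef_rot: [0.571, 0.418, -0.57, 0.418]
force: [1.2, 5.0, 0.2]
finger_gap: 0.0116
```

```bash
python3 -c "
from h import *
st()"
```

```text
t 14.5 up-frame mm -59.0 -1.3 z 149.8 F X,Y,Z -5.1 -0.3 0.2 twist err [-0.0008 -0.0008 -0.0003]
```

Call:
{"fn": "move_arm", "kwargs": {
  "deltas": [
    {"translation":[0.5,0,-0.5],"twist":[0,0,0],"gripper":-1},
    {"translation":[0.5,0,-0.3],"twist":[0,0,0],"gripper":-1},
    {"translation":[0.5,0,0],"twist":[0,0,0],"gripper":-1},
    {"translation":[0,0,0],"twist":[0,0,0],"gripper":-1}
  ]
}}

```text
clock: 14.9
eef_pos: [0.544, -0.1748, 0.1487]
eef_rot: [0.571, 0.418, -0.57, 0.418]
force: [1.1, 3.8, 1.7]
finger_gap: 0.0118
```

```bash
python3 -c "
from h import *
st()"
```

```text
t 14.9 up-frame mm -59.2 -1.2 z 148.7 F X,Y,Z -4.0 -0.1 1.7 twist err [-0.0014  0.0002 -0.0005]
```

Call:
{"fn": "move_arm", "kwargs": {
  "deltas": [
    {"translation":[0.5,0,-0.3],"twist":[0,0,0],"gripper":-1},
    {"translation":[0.5,0,0],"twist":[0,0,0],"gripper":-1},
    {"translation":[0,0,0],"twist":[0,0,0],"gripper":-1},
    {"translation":[0,0,0],"twist":[0,0,0],"gripper":-1}
  ]
}}

```text
clock: 15.3
eef_pos: [0.5441, -0.1745, 0.1476]
eef_rot: [0.571, 0.418, -0.57, 0.418]
force: [0.9, 4.7, 4.9]
finger_gap: 0.0119
```

```bash
python3 -c "
from h import *
st()"
```

```text
t 15.3 up-frame mm -59.5 -1.2 z 147.6 F X,Y,Z -4.7 -0.6 4.9 twist err [-0.0012  0.0001 -0.0004]
```

Call:
{"fn": "move_arm", "kwargs": {
  "deltas": [
    {"translation":[0.5,0,0],"twist":[0,0,0],"gripper":-1},
    {"translation":[0.5,0,0],"twist":[0,0,0],"gripper":-1},
    {"translation":[0,0,0],"twist":[0,0,0],"gripper":-1}
  ],
  "newtons": 60
}}

```text
clock: 15.6
eef_pos: [0.5441, -0.1742, 0.1463]
eef_rot: [0.57, 0.418, -0.57, 0.418]
force: [1.0, 4.5, 5.1]
finger_gap: 0.0111
```

```bash
python3 -c "
from h import *
st()"
```

```text
t 15.6 up-frame mm -59.8 -1.3 z 146.3 F X,Y,Z -4.6 -0.4 5.1 twist err [-0.001  -0.0003 -0.0001]
```

Call:
{"fn": "move_arm", "kwargs": {
  "deltas": [
    {"translation":[0.5,0,0.2],"twist":[0,0,0],"gripper":-1},
    {"translation":[0.5,0,0],"twist":[0,0,0],"gripper":-1},
    {"translation":[0.5,0,0],"twist":[0,0,0],"gripper":-1},
    {"translation":[0,0,0],"twist":[0,0,0],"gripper":-1}
  ]
}}

```text
clock: 16.0
eef_pos: [0.5441, -0.174, 0.1449]
eef_rot: [0.571, 0.418, -0.57, 0.418]
force: [1.3, 5.6, 4.9]
finger_gap: 0.0116
```

```bash
python3 -c "
from h import *
st()"
```

```text
t 16.0 up-frame mm -59.9 -1.4 z 144.9 F X,Y,Z -5.7 -0.4 4.9 twist err [-0.0008 -0.0007  0.    ]
```

Call:
{"fn": "move_arm", "kwargs": {
  "deltas": [
    {"translation":[0.5,0,0.2],"twist":[0,0,0],"gripper":-1},
    {"translation":[0.5,0,0],"twist":[0,0,0],"gripper":-1},
    {"translation":[0.5,0,0],"twist":[0,0,0],"gripper":-1},
    {"translation":[0.5,0,0],"twist":[0,0,0],"gripper":-1},
    {"translation":[0,0,0],"twist":[0,0,0],"gripper":-1}
  ]
}}

```text
clock: 16.5
eef_pos: [0.5442, -0.1738, 0.1431]
eef_rot: [0.571, 0.418, -0.57, 0.418]
force: [1.0, 5.8, 5.8]
finger_gap: 0.0118
```

```bash
python3 -c "
from h import *
st()"
```

```text
t 16.5 up-frame mm -60.2 -1.4 z 143.1 F X,Y,Z -5.8 -0.8 5.8 twist err [-0.0006 -0.0012 -0.0002]
```

Call:
{"fn": "move_arm", "kwargs": {
  "deltas": [
    {"translation":[0.5,0,0.2],"twist":[0,0,0],"gripper":-1},
    {"translation":[0.5,0,0],"twist":[0,0,0],"gripper":-1},
    {"translation":[0.5,0,0],"twist":[0,0,0],"gripper":-1},
    {"translation":[0.5,0,0],"twist":[0,0,0],"gripper":-1},
    {"translation":[0,0,0],"twist":[0,0,0],"gripper":-1}
  ]
}}

```text
clock: 17.0
eef_pos: [0.5436, -0.1735, 0.1397]
eef_rot: [0.571, 0.419, -0.57, 0.417]
force: [2.8, 4.6, -0.6]
finger_gap: 0.0113
```

```bash
python3 -c "
from h import *
st()"
```

```text
t 17.0 up-frame mm -60.3 -2.0 z 139.7 F X,Y,Z -5.3 1.3 -0.6 twist err [-0.0004 -0.0021  0.0017]
```

Call:
{"fn": "move_arm", "kwargs": {
  "deltas": [
    {"translation":[0.5,0,0],"twist":[0,0,0],"gripper":-1},
    {"translation":[0.5,0,0],"twist":[0,0,0],"gripper":-1},
    {"translation":[0.5,0,0],"twist":[0,0,0],"gripper":-1},
    {"translation":[0,0,0],"twist":[0,0,0],"gripper":-1}
  ]
}}

```text
clock: 17.4
eef_pos: [0.5425, -0.1745, 0.1382]
eef_rot: [-0.57, -0.419, 0.571, -0.417]
force: [2.1, 4.2, -2.9]
finger_gap: 0.0118
```

```bash
python3 -c "
from h import *
st()"
```

```text
t 17.4 up-frame mm -59.0 -2.7 z 138.2 F X,Y,Z -4.6 0.8 -2.9 twist err [-0.0013 -0.0002  0.0035]
```

Call:
{"fn": "move_arm", "kwargs": {
  "deltas": [
    {"translation":[0.5,0.2,-0.4],"twist":[0,0,0],"gripper":-1},
    {"translation":[0.5,0,0],"twist":[0,0,0],"gripper":-1},
    {"translation":[0,0,0],"twist":[0,0,0],"gripper":-1}
  ]
}}

```text
clock: 17.7
eef_pos: [0.5429, -0.1745, 0.1378]
eef_rot: [-0.57, -0.418, 0.571, -0.417]
force: [-0.1, 3.2, -2.2]
finger_gap: 0.0118
```

```bash
python3 -c "
from h import *
st()"
```

```text
t 17.7 up-frame mm -59.1 -2.3 z 137.8 F X,Y,Z -3.0 -1.0 -2.2 twist err [-0.0016  0.0004  0.0029]
```

Call:
{"fn": "move_arm", "kwargs": {
  "deltas": [
    {"translation":[0.5,0,0],"twist":[0,0,0],"gripper":-1},
    {"translation":[0.5,0,0],"twist":[0,0,0],"gripper":-1},
    {"translation":[0,0,0],"twist":[0,0,0],"gripper":-1}
  ]
}}

```text
clock: 18.0
eef_pos: [0.5435, -0.1747, 0.1372]
eef_rot: [-0.57, -0.418, 0.571, -0.417]
force: [0.0, 3.0, -0.6]
finger_gap: 0.0119
```

```bash
python3 -c "
from h import *
st()"
```

```text
t 18.0 up-frame mm -59.2 -1.7 z 137.2 F X,Y,Z -2.9 -0.9 -0.6 twist err [-0.0015  0.0004  0.0014]
```

Call:
{"fn": "move_arm", "kwargs": {
  "deltas": [
    {"translation":[0.5,0,0],"twist":[0,0,0],"gripper":-1},
    {"translation":[0.5,0,0],"twist":[0,0,0],"gripper":-1},
    {"translation":[0,0,0],"twist":[0,0,0],"gripper":-1}
  ]
}}

```text
clock: 18.3
eef_pos: [0.5436, -0.1746, 0.137]
eef_rot: [-0.57, -0.418, 0.571, -0.418]
force: [-1.2, 3.6, 5.0]
finger_gap: 0.0112
```

```bash
python3 -c "
from h import *
st()"
```

```text
t 18.3 up-frame mm -59.3 -1.6 z 137.0 F X,Y,Z -3.1 -2.2 5.0 twist err [-0.0014  0.0006  0.001 ]
```

Call:
{"fn": "move_arm", "kwargs": {
  "deltas": [
    {"translation":[0.5,0,0],"twist":[0,0,0],"gripper":-1},
    {"translation":[0.5,0,0],"twist":[0,0,0],"gripper":-1},
    {"translation":[0,0,0],"twist":[0,0,0],"gripper":-1}
  ]
}}

```text
clock: 18.6
eef_pos: [0.5438, -0.1745, 0.1369]
eef_rot: [-0.57, -0.418, 0.571, -0.418]
force: [-3.1, 5.2, 9.2]
finger_gap: 0.0116
```

```bash
python3 -c "
from h import *
st()"
```

```text
t 18.6 up-frame mm -59.4 -1.6 z 136.9 F X,Y,Z -4.0 -4.5 9.2 twist err [-0.0013  0.0009  0.0005]
```

Call:
{"fn": "move_arm", "kwargs": {
  "deltas": [
    {"translation":[-1,0.3,0],"twist":[0,0,0],"gripper":-1},
    {"translation":[-1,0,-0.3],"twist":[0,0,0],"gripper":-1},
    {"translation":[0,0,0],"twist":[0,0,0],"gripper":-1}
  ]
}}

```text
clock: 18.9
eef_pos: [0.5441, -0.1748, 0.1371]
eef_rot: [-0.57, -0.418, 0.571, -0.418]
force: [-0.2, 4.3, 1.0]
finger_gap: 0.0117
```

```bash
python3 -c "
from h import *
st()"
```

```text
t 18.9 up-frame mm -59.2 -1.1 z 137.1 F X,Y,Z -4.0 -1.5 1.0 twist err [-0.0016  0.0005  0.0006]
```

Lift gently to test whether the catch holds.

Call:
{"fn": "move_arm", "kwargs": {
  "deltas": [
    {"translation":[-0.7,0,-0.3],"twist":[0,0,0],"gripper":-1},
    {"translation":[-0.7,0,0],"twist":[0,0,0],"gripper":-1},
    {"translation":[-0.6,0,0],"twist":[0,0,0],"gripper":-1},
    {"translation":[0,0,0],"twist":[0,0,0],"gripper":-1}
  ]
}}

```text
clock: 19.3
eef_pos: [0.5445, -0.175, 0.1388]
eef_rot: [-0.57, -0.418, 0.571, -0.418]
force: [1.6, -0.4, -6.4]
finger_gap: 0.0118
```

```bash
python3 -c "
from h import *
st()"
```

```text
t 19.3 up-frame mm -59.2 -0.7 z 138.8 F X,Y,Z -0.1 1.6 -6.4 twist err [-0.0017  0.0008  0.    ]
```

Call:
{"fn": "move_arm", "kwargs": {
  "deltas": [
    {"translation":[-0.5,0,0],"twist":[0,0,0],"gripper":-1},
    {"translation":[-0.5,0,0],"twist":[0,0,0],"gripper":-1},
    {"translation":[0,0,0],"twist":[0,0,0],"gripper":-1}
  ]
}}

```text
clock: 19.6
eef_pos: [0.5442, -0.1748, 0.1391]
eef_rot: [-0.57, -0.418, 0.571, -0.418]
force: [2.9, -2.5, -15.6]
finger_gap: 0.0116
```

```bash
python3 -c "
from h import *
st()"
```

```text
t 19.6 up-frame mm -59.2 -1.0 z 139.1 F X,Y,Z 1.5 3.5 -15.6 twist err [-0.0015  0.0006  0.0008]
```

Locked: it resists 13 N upward. I'll lower it back onto the lug and release.

Call:
{"fn": "move_arm", "kwargs": {
  "deltas": [
    {"translation":[1.0,0,0],"twist":[0,0,0],"gripper":-1},
    {"translation":[1.0,0,0],"twist":[0,0,0],"gripper":-1},
    {"translation":[1.0,0,0],"twist":[0,0,0],"gripper":-1},
    {"translation":[0.5,0,0],"twist":[0,0,0],"gripper":-1},
    {"translation":[0,0,0],"twist":[0,0,0],"gripper":-1}
  ]
}}

```text
clock: 20.1
eef_pos: [0.5445, -0.1737, 0.1375]
eef_rot: [0.57, 0.418, -0.57, 0.418]
force: [-0.3, 0.5, -3.4]
finger_gap: 0.0113
```

```bash
python3 -c "
from h import *
st()"
```

```text
t 20.1 up-frame mm -60.4 -1.1 z 137.5 F X,Y,Z -0.4 -0.4 -3.4 twist err [-0.001  -0.0001  0.0002]
```

Call:
{"fn": "move_arm", "kwargs": {
  "deltas": [
    {"translation":[0.5,0,0],"twist":[0,0,0],"gripper":-1},
    {"translation":[0.3,0,0.2],"twist":[0,0,0],"gripper":-1},
    {"translation":[0,0,0],"twist":[0,0,0],"gripper":-1}
  ]
}}

```text
clock: 20.4
eef_pos: [0.5446, -0.1737, 0.137]
eef_rot: [0.57, 0.418, -0.57, 0.418]
force: [-1.5, 0.5, 5.3]
finger_gap: 0.0116
```

```bash
python3 -c "
from h import *
st()"
```

```text
t 20.4 up-frame mm -60.4 -1.0 z 137.0 F X,Y,Z -0.1 -1.6 5.3 twist err [-0.0009 -0.0003 -0.0001]
```

Call:
{"fn": "move_arm", "kwargs": {
  "deltas": [
    {"translation":[-0.4,0,0],"twist":[0,0,0],"gripper":-0.3},
    {"translation":[0,0,0],"twist":[0,0,0],"gripper":-0.3},
    {"translation":[0,0,0],"twist":[0,0,0],"gripper":-0.3},
    {"translation":[0,0,0],"twist":[0,0,0],"gripper":-0.3},
    {"translation":[-15,0,0],"twist":[0,0,0],"gripper":-0.3},
    {"translation":[-35,0,0],"twist":[0,0,0],"gripper":-0.3},
    {"translation":[-40,0,0],"twist":[0,0,0],"gripper":-0.3},
    {"translation":[-20,0,-20],"twist":[0,0,0],"gripper":-0.3},
    {"translation":[0,0,-40],"twist":[0,0,0],"gripper":-0.3},
    {"translation":[0,0,-40],"twist":[0,0,0],"gripper":-0.3},
    {"translation":[0,0,0],"twist":[0,0,0],"gripper":-0.3}
  ]
}}

```text
clock: 21.5
eef_pos: [0.576, -0.0705, 0.2469]
eef_rot: [0.57, 0.422, -0.566, 0.42]
force: [-0.5, 0.9, -0.0]
finger_gap: 0.0325
```

```bash
python3 - <<'E'
from h import *
st()
for n in('wrist','top','scene'): snap(n,n+'9.png')
a=cv2.resize(cv2.imread('pics/scene9.png')[250:390,90:250],None,fx=2.5,fy=2.5,interpolation=2)
b=cv2.resize(cv2.imread('pics/top9.png')[190:330,430:590],None,fx=2.5,fy=2.5,interpolation=2)
cv2.imwrite('pics/c9.png',np.hstack([a,b]))
E
```

```text
t 21.5 up-frame mm -168.3 -2.0 z 246.9 F X,Y,Z -0.7 -0.8 -0.0 twist err [ 0.0101 -0.0064  0.0002]
```

View pics/c9.png

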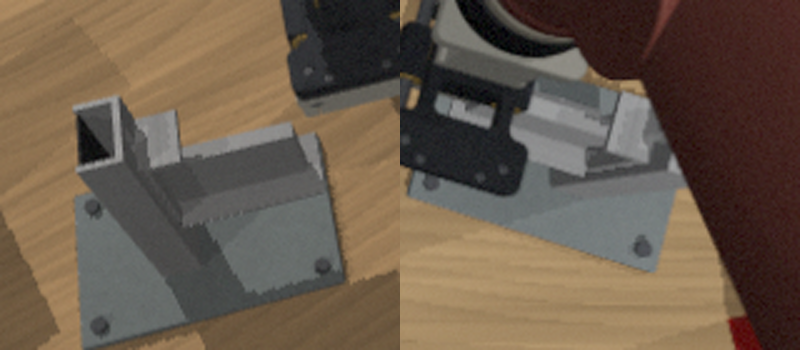

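View pics/wrist9.png

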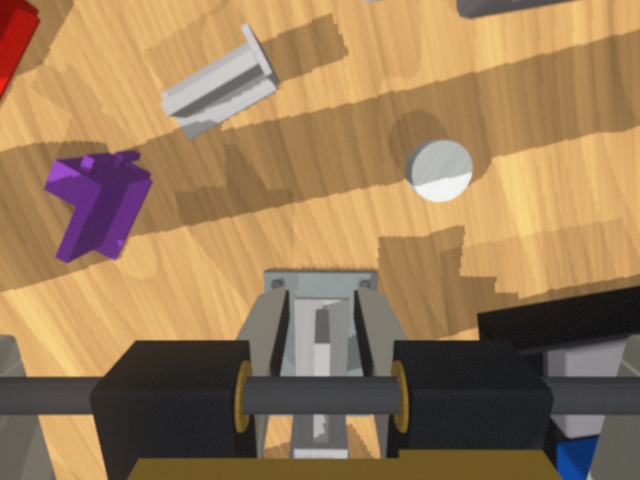

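```bash
python3 - <<'E'
from h import *
s=load('scene9.png')
cv2.imwrite('pics/c10.png',cv2.resize(cv2.imread('pics/scene9.png')[280:350,115:225],None,fx=7,fy=7,interpolation=2))
E
```

```text
(no output)
```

View pics/c10.png

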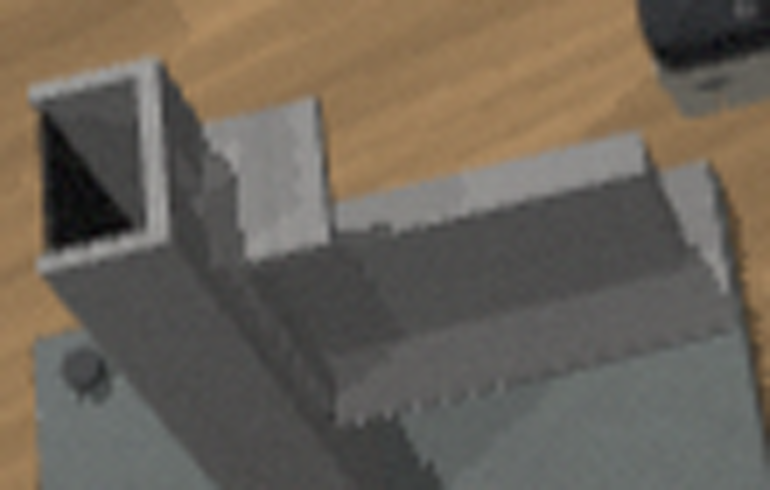

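```bash
python3 - <<'E'
from h import *
s=load('scene9.png');S=lambda p:np.array(p)/7+[115,280]-.43
z=.175
for n,p,zz in[('padF',(318,96),z),('padF',(332,240),z),('padR',(210,122),z),('padR',(245,262),z),('up',(158,60),.2),('up',(170,240),.2),('ribF',(643,133),z-.028),('shelf',(712,163),z-.085),('shelf',(738,325),z-.085)]:
    P=onz(s,*S(p),zz);print(n,((P-O)@X*1e3).round(1),((P-O)@Y*1e3).round(1))
E
```

```text
padF -29.2 -21.7
padF -28.9 18.4
padR -3.1 -21.7
padR -8.4 18.5
up 1.1 -26.6
up 1.5 22.2
ribF -101.2 -5.7
shelf -111.0 -24.1
shelf -110.2 24.7
```

```bash
python3 -c "
from h import *
st(); print(r.sign_off())"
```

```text
t 21.65 up-frame mm -158.9 -1.0 z 246.0 F X,Y,Z 1.4 0.6 0.5 twist err [-0.0016  0.0013  0.0012]
the job is handed in; nothing more can be done
None
```

I hung the hooked bracket on the upright, pressed it down past the catch onto the lug, released it and handed the job in at about 21.7 s. The hand-in reports no verdict, so the checks below are my own readings.

**How it was done:** I gripped the bracket by its rib and pushed the hooks straight in until the back plate touched the face at about 4 N. Then I lowered it in 0.5–0.7 mm steps. Before letting go, I felt for the lug and the catch through the grip instead of pressing the thumb pad.

- **Catch:** it pushed back with about 7–8 N on the way down, then let go.
- **Lug:** the bracket stopped firmly on it at about 5 mm above its nominal height. The highest reading while pressing down was about 9 N upward.
- **Lock:** a gentle lift gave about 2 mm of play, then held against about 13 N, so I take the catch to be out in the window. I could not see the catch itself.
- **Last picture:**
  - The bracket is flush and level, about 0.5 mm off centre to the side.
  - The rear-face depth estimate is 2 mm off the face, rougher than the contact feel but within tolerance.
  - The wrist picture, taken with the gripper clear, shows the plain bracket and the tin standing; I did not measure any of the bystanders again.

**Disagreement:** the top camera disagreed with the scene and wrist cameras by about 4 mm at the top of the upright. I relied on the scene and wrist cameras, and contact confirmed them.

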